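Steady the rocking field analyser with a wedge

ROBOT

A 6-joint arm with a two-finger parallel gripper is mounted at the origin on the work surface. World frame = base frame: x ahead of the robot, y to its left, z up, the work surface at z = 0. Lengths are in m, angles in rad, forces in N, time in s.
With the tool pointing down it reaches from about 0.35 to 0.925 m from the base axis. Payload 6.4 kg.
Tool frame: the origin (TCP) lies at the very end of the fingers, on their centre line; the grasp point (between the pads) lies 19 mm behind it; z points along the fingers, y is the direction in which the jaws open and shut (so a half turn about z gives the same grasp; the last joint's range is limited). The gripper opens to 85 mm and grips with 20 to 120 N. Pads are 22 mm wide; open, the fingers measure 114 mm over their backs; the gripper's body (76 mm by 85 mm) begins 54 mm behind the grasp point. The pads swing forward as they close: fully open they stand 13 mm farther back than shut.
Start: joints at [-0.174, 0.245, 1.558, -0, 1.339, -0.174], TCP at [0.65, 0, 0.231] pointing down, gripper open.
Joint ranges: [-3.13, 3.13], [-1.02, 2.26], [0.13, 2.54], [-0.95, 4.09], [0.21, 2.88], [-2.74, 2.74]. Speed limits (rad/s): [2.57, 2.57, 3.14, 3.14, 3.14, 3.14].

INTERFACE

Orientations are given as a unit quaternion [x, y, z, w].
In Python, from bench import read_state, imaging, manip gives the robot as it stands. The module is installed in compiled form; this text tells all that it offers.
- The arm moves only by the tool jog_arm, never from a script. Its argument "motion" is text: rows parted by semicolons, each of 6 numbers parted by spaces: the shift along the tool's x, y, z in units of 30 mm (1.0 is 30 mm), then the turn, a rotation vector about the tool's x, y, z in units of 5 degrees (1.0 is 5 degrees). A call has 1 to 8 rows; each row is the pose to reach, as a shift and turn from the pose measured when the call began, along the tool's axes at that moment; what a row does not reach only later rows make up. A row lasts 1/10 s, in which the tool goes at most 50 mm and 8.59 degrees, less where a joint would pass 70% of its speed; a pose out of reach is approached as far as the arm can. A call with a gripper value outside its range is refused whole. "gripper" is the finger opening in mm, from 0 to 85.4, set as the call begins (left out, the last holds). The fingers move at their own pace and stop on an object; "squeeze" is the grip in N (left out, the last holds). Time passes only in rows, so rows that repeat a pose let the fingers close. It gives the time, the measured TCP pose, the force and the opening at its end, in the units of the state.
- read_state(): the state, without advancing time (a new reading comes with each control period).
- imaging.grab_frame(name): name is "scene" or "side" or "wrist"; returns a dict with "frame" (480x640x3 uint8, red, green, blue), "K" (3x3 intrinsics, pixels), "distortion" ([k1, k2, p1, p2, k3] as OpenCV has them; the pictures are not rectified), "rvec" (rotation vector, rad) and "tvec" (3), from world to camera coordinates, as OpenCV has them. Camera axes: x right, y down, z forward; pixel columns grow to the right and rows downward; lengths in m; the calibration is good to about 2 mm. A picture is of the moment at which its call begins. There is no depth.
- manip.close_job(): hands the job in, once; it reports no verdict.
The state is a dict: "time": time; "joint_pos": joint angles; "dq": joint speeds; "joint_torque": joint torques, N m; "eef_pos": TCP position; "tool_rot": TCP orientation; "force": force on the tool from outside, world axes, zero at the start; "ft_torque": the same for the moment, N m; "finger_gap": opening from 0.0 (shut) to 1.0 (fully open).
Only numpy, scipy, OpenCV 4.12 (cv2) and the standard library are available. Lean on these libraries where they do the work, as an engineer would, in place of code of your own. Each camera call takes 0.05 s, during which the arm holds its last target.

TASK

The grey field analyser has lost the rubber pad of one foot, so it leans onto that bare steel foot and rocks. With the fingertips only, push the orange wedge along the bench, thin end first, under the bare foot until the analyser stands level and firm on all four feet and no longer rocks, no further. Do not pick up or pinch the wedge or lift the analyser, do not shove the analyser out of its place, and leave the jar, battery and screwdriver alone.

Things in the scene. Friction and masses are not known exactly. Their poses are not given: they have to be found in the camera images.
- analyser: loose grey instrument, 2.5 kg, 130 high; feet on four 40 mm corner ears, 200 (own x) x 260 (own y) mm over all, ears 30 to 42 mm up; body 150 x 230; handle to 161 mm on its -y side. Origin: amid the feet, level with the pads' undersides; z up. Starts leaning 0.065 rad towards foot_short; done when z is vertical and all feet bear. Pushed on past that, it slides along
- foot_short: the foot without pad, under the one bare steel ear (others are black), nearest the black dial: steel stub, round end of radius 15 mm, at the analyser's own x +85, y +115, 15 mm in from the ear's edges. Origin: its lowest point, 9 mm above the other undersides when level; on the bench at first. It bears 4 to 6 N until the analyser is level, then quickly more as the wedge goes on
- foot_far: rubber-padded foot diagonally opposite (own x -85, y -115 mm), radius 15 mm, round end. Origin: its lowest point; in the air at the start, on the bench when the rocking has stopped
- foot_left: rubber-padded foot at own x -85, y +115 mm, on the bench. Origin: its lowest point
- foot_right: rubber-padded foot at own x +85, y -115 mm, on the bench. Origin: its lowest point
- wedge: loose orange wedge, white band at the thick end, lying flat, 150 mm long (own x), 44 wide (own y), 80 g. Origin: centre of underside. Top rises evenly from 1.2 mm at the thin end (own x +75) to 20 mm at the upright thick end (own x -75); 9 mm thick at own x +13. Rocking stops with the foot's lowest point there or a few mm nearer the thick end. Pushing it under takes 5 to 10 N, 11 to 14 N once all feet bear
- wedge_tip (a point): middle of the wedge's thin edge, at bench level
- wedge_back (a point): middle of the foot of the wedge's thick end face, at bench level; the face is upright, 44 mm wide and 20 mm high
- jar: loose round jar with white lid, radius 28, height 50 mm, origin under its centre; bystander
- battery: loose black and yellow battery block 60 x 90 x 30 mm, origin under its centre; bystander
- screwdriver: loose red-handled screwdriver lying on the bench, along its own x; bystander
There are look-alikes about, which are no part of the job. Of the things that look like the wedge, take the one that is farthest from the robot's base at the start.

How it is judged:
At the end, for the whole second after the job is handed in: The bare foot stands on the wedge (more than 1 N), each of the three padded feet bears on the bench (more than 0.4 N each, so nothing rocks), the analyser is level within 0.012 rad (0.7 degrees), within 30 mm of where it stood, the wedge lies flat on the bench, and both are at rest (contact force between wedge and foot_short above 1 N and contact force between each of foot_far, foot_left, foot_right and anything else above 0.4 N and angle between analyser's own z axis and vertical below 0.012 rad and angle between wedge's own z axis and vertical below 0.04 rad and height (world z) of wedge below 0.004 m and distance of analyser from where it was at the start of the episode below 0.03 m and linear speed of each of analyser, wedge below 0.01 m/s); the robot touches nothing.
It fails at once if the wedge was lifted or tipped off the bench (over 10 mm or 0.15 rad) (height (world z) of wedge above 0.01 m or angle between wedge's own z axis and vertical above 0.15 rad).
It fails at once if the wedge was pinched or pressed with more than 30 N (contact force between the fingers and wedge above 30 N).
It fails at once if the analyser was lifted or tipped (origin over 10 mm up, or tilt over 0.12 rad) (height (world z) of analyser above 0.01 m or angle between analyser's own z axis and vertical above 0.12 rad).
It fails at once if the analyser was shoved more than 40 mm (distance of analyser from where it was at the start of the episode above 0.04 m).
It fails at once if the jar, battery or screwdriver was moved more than 20 mm (distance of any of jar, battery, screwdriver from where it was at the start of the episode above 0.02 m).
It also fails if it takes over 72 s, if anything falls off the work surface, if the arm or the gripper's body presses on something with over 40 N, if the wrist force passes 120 N, or if a joint passes its speed limit or range.

## Working session

There is one attempt and no reset: what is moved stays moved. The work goes in short steps, Python scripts to look and compute and a tool call to move; the robot and the scene stay as the last step left them, time stands still between calls to the robot, and variables do not carry over. Pictures are saved under pics/ and viewed, and the job is handed in when it is done.

Besides the shell and the picture viewer there is one more tool, called after "Request:" as name(argument=value, ...), one argument or row to a line, values as JSON. jog_arm: Moves the arm, as the interface text tells. Its arguments: {"type":"object","properties":{"motion":{"type":"string"},"gripper":{"type":"number"},"squeeze":{"type":"number"}},"required":["motion"]}

```bash
mkdir -p pics; cat > h.py <<'E'
import numpy as np,cv2
from bench import read_state, imaging, manip
def grab(n,save=None):
    f=imaging.grab_frame(n)
    if save: cv2.imwrite('pics/'+save,f['frame'][:,:,::-1])
    return f
def ray(f,uv,z=0.0):
    uv=np.array(uv,float).reshape(-1,1,2)
    n=cv2.undistortPoints(uv,np.array(f['K']),np.array(f['distortion'])).reshape(-1,2)
    R,_=cv2.Rodrigues(np.array(f['rvec'],float));t=np.array(f['tvec'],float).ravel()
    c=-R.T@t; d=np.c_[n,np.ones(len(n))]@R
    s=(z-c[2])/d[:,2]
    return c+s[:,None]*d
def proj(f,P):
    return cv2.projectPoints(np.array(P,float).reshape(-1,3),np.array(f['rvec'],float),np.array(f['tvec'],float),np.array(f['K']),np.array(f['distortion']))[0].reshape(-1,2)
E
python3 - <<'E'
from h import *
for n in ['scene','side','wrist']:
    f=grab(n,n+'0.png'); R,_=cv2.Rodrigues(np.array(f['rvec'],float)); print(n,(-R.T@np.array(f['tvec']).ravel()).round(3))
print(read_state())
E
```

```text
scene [0.874 0.533 1.039]
side [ 0.152 -0.824  0.738]
wrist [0.65  0.085 0.373]
{'time': 0.15, 'joint_pos': array([-1.74081125e-01,  2.45649891e-01,  1.55871823e+00,  1.78936780e-05,
        1.33869597e+00, -1.74093803e-01]), 'dq': array([ 0.00040045, -0.00250725, -0.0034902 , -0.00055823, -0.00110074,
       -0.00054137]), 'joint_torque': array([ 3.57137314e-04, -4.29984105e+01, -3.26552796e+01, -1.40693478e-04,
        3.52074814e-03,  1.27692519e-05]), 'eef_pos': array([6.49582629e-01, 9.60730719e-05, 2.30444343e-01]), 'tool_rot': array([ 7.07103567e-01,  7.07109612e-01, -4.15130200e-04, -6.07473411e-04]), 'force': array([-0.13335666, -0.10029238, -0.11291783]), 'ft_torque': array([-0.01323624,  0.01742035, -0.02600763]), 'finger_gap': 0.9982743755478584}
```

View pics/scene0.png

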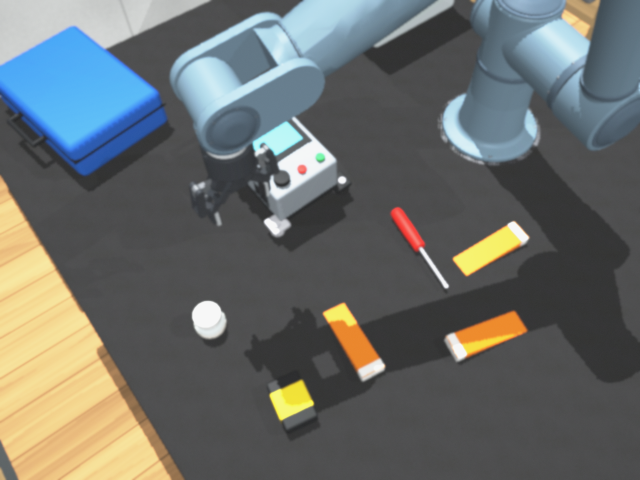

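View pics/side0.png

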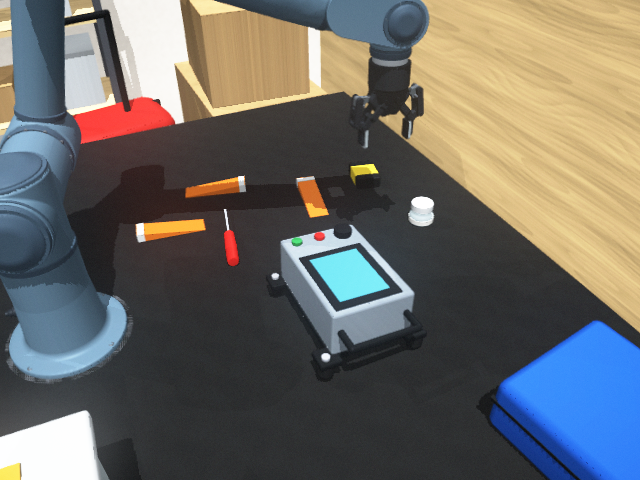

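View pics/wrist0.png

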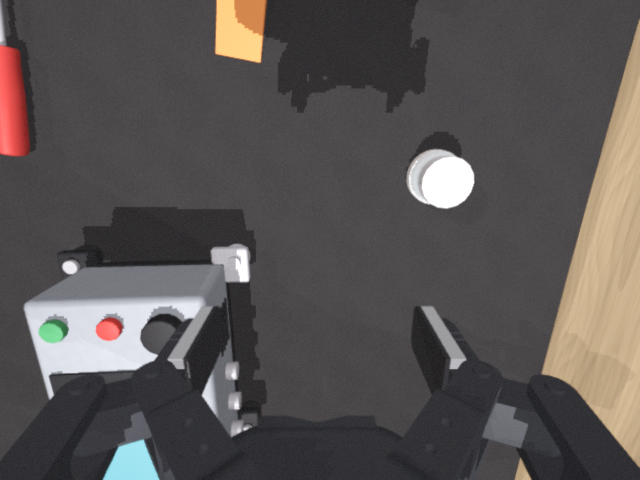

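Scene view: the wedge-like candidates are at (490,248), (487,335) and (355,340). The bare ear is at (277,227), beside the black dial. Next I measure all of them.

```bash
cat > m.py <<'E'
from h import *
def orange(f):
    hsv=cv2.cvtColor(f['frame'],cv2.COLOR_RGB2HSV)
    m=cv2.inRange(hsv,(8,140,90),(24,255,255))
    cs,_=cv2.findContours(m,cv2.RETR_EXTERNAL,cv2.CHAIN_APPROX_NONE)
    return [c for c in cs if 300<cv2.contourArea(c)<6000]
E
python3 - <<'E'
from m import *
for n in ['scene','side']:
    f=grab(n)
    for c in orange(f):
        r=cv2.minAreaRect(c); b=cv2.boxPoints(r)
        print(n,np.round(r[0]),cv2.contourArea(c)); print(ray(f,b,0.008)[:,:2].round(3).tolist(), np.linalg.norm(ray(f,[r[0]],0.008)[0,:2]).round(3))
    im=f['frame'][:,:,::-1]
    if n=='scene':
        cv2.imwrite('pics/c1.png',cv2.resize(im[290:440,230:400],None,fx=4,fy=4,interpolation=cv2.INTER_CUBIC)) 
        cv2.imwrite('pics/c2.png',cv2.resize(im[130:250,230:370],None,fx=5,fy=5,interpolation=cv2.INTER_CUBIC))
    else: cv2.imwrite('pics/c3.png',cv2.resize(im[150:300,240:440],None,fx=4,fy=4,interpolation=cv2.INTER_CUBIC))
E
```

```text
scene [491. 332.] 1405.5
[[0.428, 0.326], [0.298, 0.362], [0.323, 0.41], [0.448, 0.374]] 0.526
scene [350. 335.] 1638.5
[[0.598, 0.145], [0.545, 0.15], [0.57, 0.278], [0.62, 0.272]] 0.621
side [174. 228.] 850.5
[[0.188, 0.285], [0.325, 0.254], [0.312, 0.185], [0.181, 0.215]] 0.343
side [312. 198.] 674.0
[[0.573, 0.295], [0.628, 0.308], [0.591, 0.136], [0.543, 0.127]] 0.62
side [211. 187.] 631.5
[[0.315, 0.423], [0.449, 0.39], [0.431, 0.317], [0.303, 0.35]] 0.525
```

View pics/c1.png

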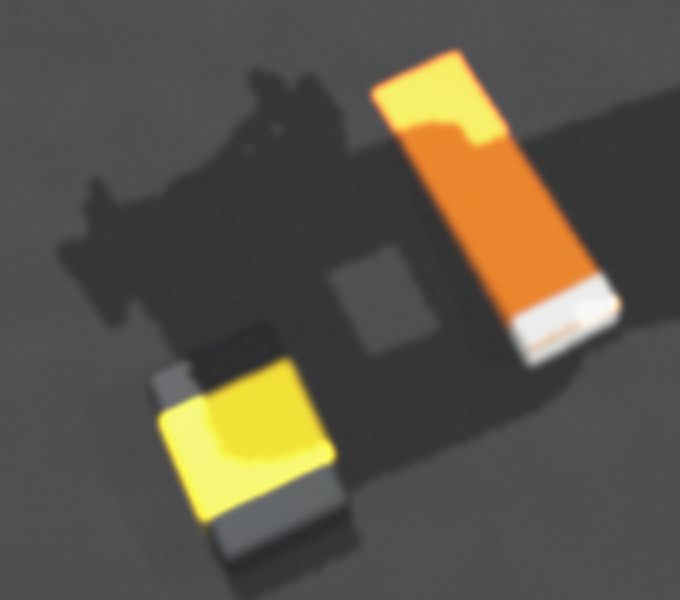

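View pics/c2.png

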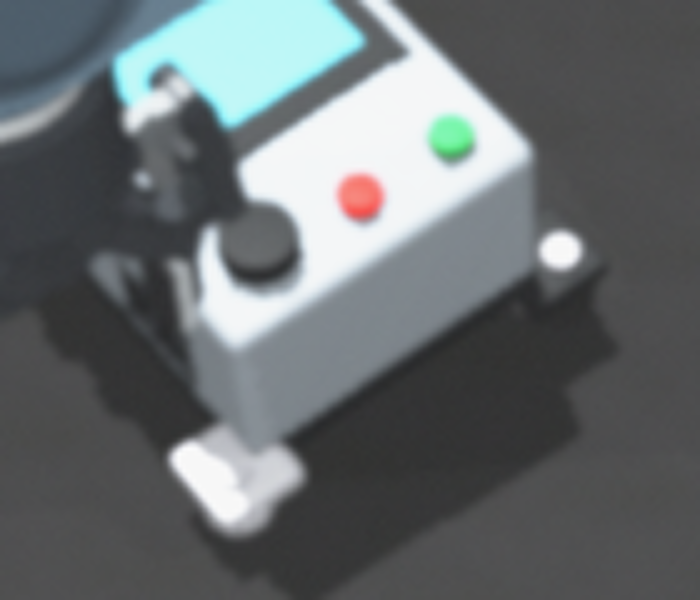

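View pics/c3.png

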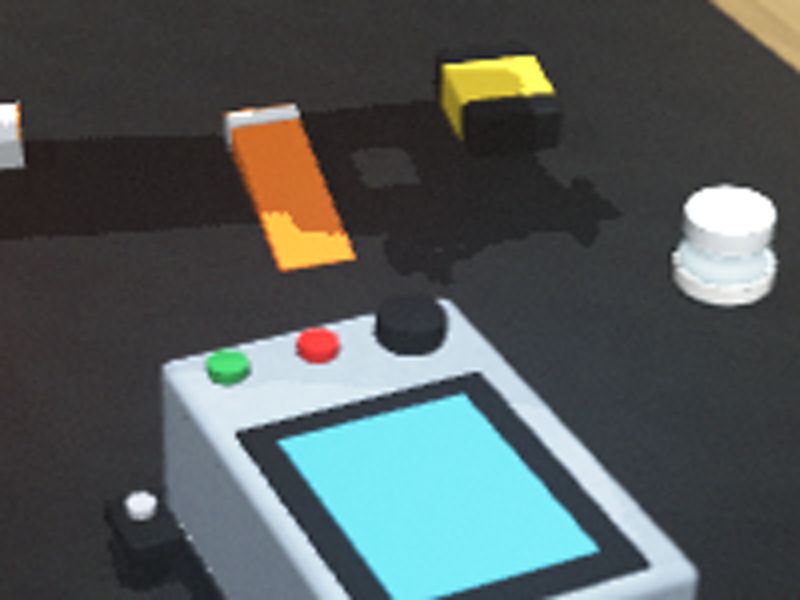

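Scene crop: the candidate at (355,340) is a complete orange wedge. Its white thick end is away from the analyser and its thin end is towards it, at (323,314)–(345,302). At 0.62 m it is the farthest, against 0.53 and 0.34 m for the others, so this is the wedge to use. The steel ear is at about (277,227). Now I need precise geometry from the wrist and scene views.

```bash
python3 - <<'E'
from m import *
f=grab('wrist'); im=f['frame'][:,:,::-1]
cv2.imwrite('pics/w1.png',cv2.resize(im[200:360,30:280],None,fx=3.2,fy=3.2,interpolation=cv2.INTER_CUBIC))
s=grab('scene');d=grab('side')
print('thin scene',ray(s,[[323,313.75],[344.75,302.5]],0.0012).round(4).tolist())
# c3: offset 240,150 x4
print('thin side',ray(d,np.array([[283,271],[355,258]])/4+[240,150],0.0012).round(4).tolist())
print('band scene thick',ray(s,np.array([[510,320],[600,275]])/4+[230,290],0.0185).round(4).tolist())
print('face bottom scene',ray(s,np.array([[530,367],[621,316]])/4+[230,290],0.0).round(4).tolist())
print('back top side',ray(d,np.array([[224,113],[297,103]])/4+[240,150],0.02).round(4).tolist())
print('ear scene', ray(s,[[277,225]],0.033).round(3))
E
```

```text
thin scene [[0.5962, 0.1459, 0.0012], [0.5488, 0.1529, 0.0012]]
thin side [[0.5514, 0.1476, 0.0012], [0.5947, 0.1418, 0.0012]]
band scene thick [[0.6187, 0.2761, 0.0185], [0.5737, 0.2846, 0.0185]]
face bottom scene [[0.6207, 0.2936, 0.0], [0.5734, 0.3006, 0.0]]
back top side [[0.576, 0.2977, 0.02], [0.6225, 0.2891, 0.02]]
ear scene [[ 0.559 -0.055  0.033]]
```

View pics/w1.png

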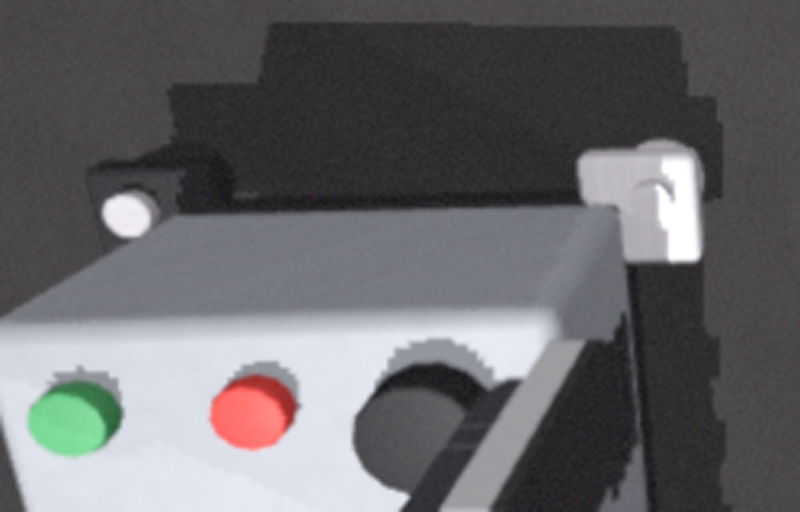

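```bash
python3 - <<'E'
from m import *
f=grab('wrist')
p=lambda u,v,z:ray(f,[[u/3.2+30,v/3.2+200]],z)[0].round(4)
print('corner',p(702,150,.033),'left',p(578,152,.033),'low',p(702,264,.033))
print('screw',p(654,195,.036)); print('left ear screw',p(130,213,.043),'corner',p(88,165,.042))
s=grab('scene')
q=lambda u,v,z:ray(s,[[u/5+230,v/5+130]],z)[0].round(4)
print('scene left screw',q(560,250,.043), 'bare ear L corner',q(170,458,.033),'R',q(305,470,.033),'front',q(240,530,.033))
E
```

```text
corner [ 0.5765 -0.0413  0.033 ] left [ 0.5344 -0.0421  0.033 ] low [ 0.5738 -0.0842  0.033 ]
screw [ 0.5597 -0.0566  0.036 ]
left ear screw [ 0.3869 -0.0604  0.043 ] corner [ 0.3766 -0.0436  0.042 ]
scene left screw [ 0.3894 -0.057   0.043 ] bare ear L corner [ 0.575  -0.0778  0.033 ] R [ 0.5352 -0.0392  0.033 ] front [ 0.5725 -0.032   0.033 ]
```

Measured so far:
- **Wedge:** tip at about (0.573, 0.147), back at about (0.598, 0.295). That gives a length of 150 mm, matching the stated size, with a heading 0.17 rad off -y towards -x.
- **Bare foot:** at about (0.560, -0.057).

I'll move behind the thick end, staying high, with the jaws parallel to its face and nearly shut. That gives a flat pusher about 40 mm wide.

Request:
jog_arm(
  motion="1.5 -0.2 0 0 0 0.3; 3 -0.4 0 0 0 0.6; 4.5 -0.6 0 0 0 0.9; 6 -0.8 0 0 0 1.2; 7.5 -1 0 0 0 1.5; 9 -1.2 0 0 0 1.9; 10.3 -1.4 0 0 0 1.9; 11 -1.5 0 0 0 1.9",
  gripper=12,
  squeeze=40,
)

```text
time: 1.3
eef_pos: [0.6039, 0.3331, 0.2313]
tool_rot: [0.762, 0.647, 0.0, -0.0]
force: [-0.6, -0.2, -0.0]
finger_gap: 0.141
```

```bash
python3 - <<'E'
from m import *
s=grab('scene','s1.png'); d=grab('side','d1.png')
im=s['frame'][:,:,::-1]; cv2.imwrite('pics/s1c.png',cv2.resize(im[130:250,230:370],None,fx=5,fy=5,interpolation=cv2.INTER_CUBIC))
st=read_state(); print(st['eef_pos'],st['tool_rot'],st['finger_gap'],st['force'])
E
```

```text
[0.60399746 0.33284432 0.23114872] [ 7.61948994e-01  6.47636990e-01  9.43105352e-05 -2.23543002e-04] 0.13785233122602417 [-0.1323857  -1.10407587 -0.10999197]
```

View pics/s1.png

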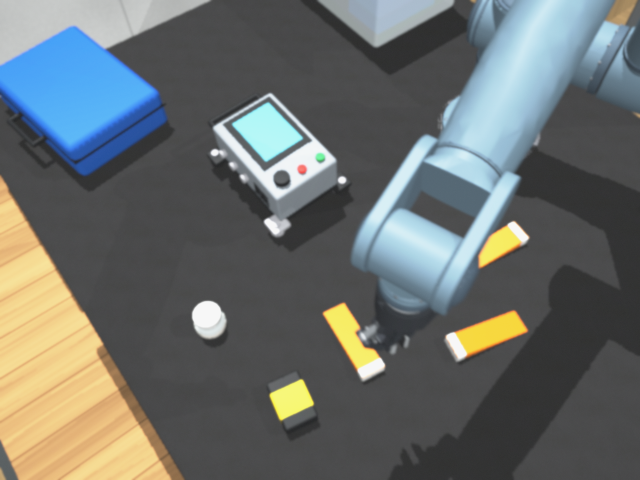

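View pics/s1c.png

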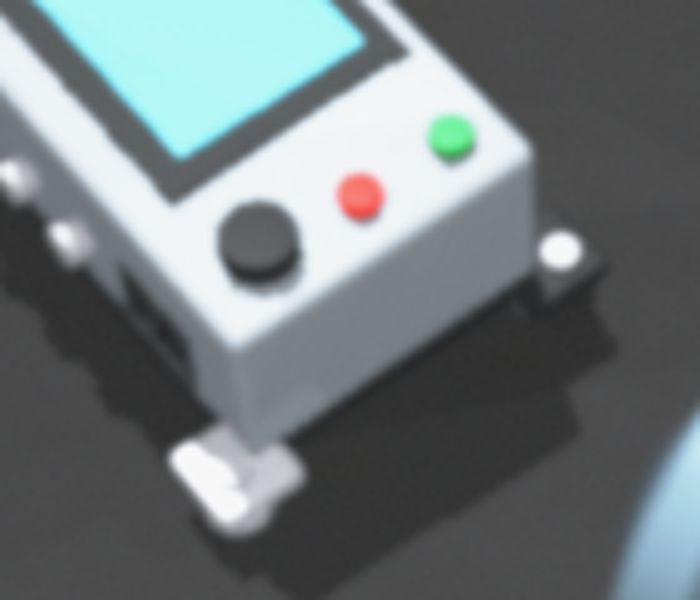

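View pics/d1.png

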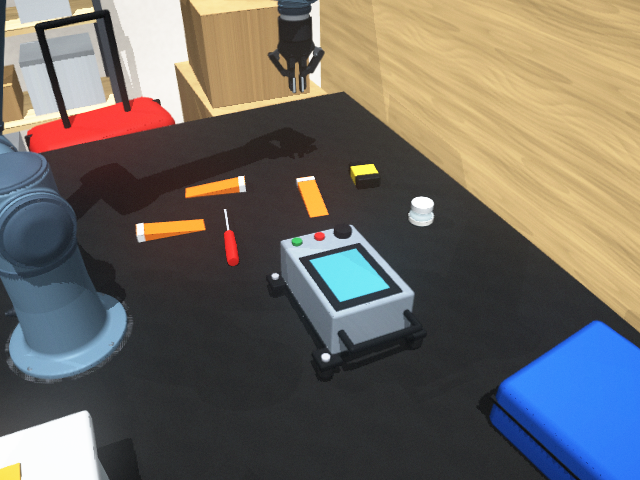

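The arm is clear in all views, with the TCP at (0.604, 0.333). That is 38 mm behind the thick end and in line with it. Now I descend.

Request:
jog_arm(
  motion="0 0 1.5 0 0 0; 0 0 3 0 0 0; 0 0 4.5 0 0 0; 0 0 6 0 0 0; 0 0 7 0 0 0; 0 0 7.5 0 0 0; 0 0 7.5 0 0 0",
)

```text
time: 2.1
eef_pos: [0.6027, 0.3316, 0.0038]
tool_rot: [0.762, 0.647, -0.002, -0.001]
force: [-0.2, 0.3, 0.4]
finger_gap: 0.143
```

```bash
python3 - <<'E'
from m import *
s=grab('scene'); d=grab('side')
ims=[x['frame'][:,:,::-1] for x in (s,d)]
a=cv2.resize(ims[0][290:440,280:440],(400,375)); b=cv2.resize(ims[1][110:230,240:400],(400,300))
cv2.imwrite('pics/s2.png',a);cv2.imwrite('pics/d2.png',b)
w=grab('wrist','w2.png')
st=read_state(); print(st['eef_pos'],st['tool_rot'],st['finger_gap'],st['force'])
E
```

```text
[0.60588356 0.33330944 0.0087741 ] [7.62032784e-01 6.47534999e-01 2.03615105e-03 5.61937258e-04] 0.13713049177907852 [-0.90264825  0.23510842  0.58602721]
```

View pics/w2.png

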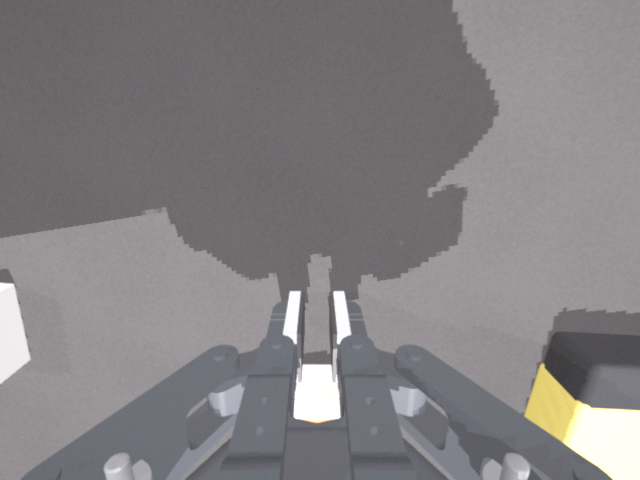

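View pics/d2.png

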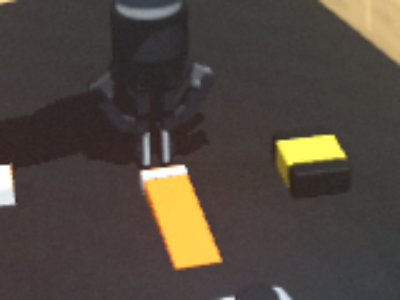

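Side view: the two fingertips stand squarely behind the white end face. Wrist view: the wedge's white band is centred between the fingers at (317,385). Next is a slow approach to contact.

Request:
jog_arm(
  motion="-0.15 0 0.05 0 0 0; -0.3 0 0.05 0 0 0; -0.45 0 0.05 0 0 0; -0.6 0 0.05 0 0 0; -0.75 0 0.05 0 0 0; -0.9 0 0.05 0 0 0; -1.05 0 0.05 0 0 0; -1.2 0 0.05 0 0 0",
)

```text
time: 3.05
eef_pos: [0.6, 0.2975, 0.0072]
tool_rot: [0.762, 0.648, 0.002, 0.001]
force: [-0.6, -0.3, -0.6]
finger_gap: 0.14
```

```bash
cat > wed.py <<'E'
from m import *
def wedge():
    out=[]
    for n,off in (('scene',0),('side',0)):
        f=grab(n); cs=[]
        for c in orange(f):
            ctr=ray(f,[cv2.minAreaRect(c)[0]],0.007)[0]
            if ctr[0]>0.5: cs.append((cv2.contourArea(c),c))
        if not cs: continue
        c=max(cs,key=lambda x:x[0])[1].reshape(-1,2).astype(float)+0.5-0.5
        # points cast on the sloped top: iterate with height along length
        P=ray(f,c,0.007)
        for it in range(4):
            ct=P[:,:2].mean(0); h=np.linalg.svd(P[:,:2]-ct,full_matrices=False)[2][0]
            if h[1]>0:h=-h
            s=P[:,:2]@h; z=np.clip(0.0012+(s.max()-s)*18.8/150,0,.02)
            P=np.array([ray(f,[q],zz)[0] for q,zz in zip(c,z)])
        box=cv2.boxPoints(cv2.minAreaRect((P[:,:2]*1e4).astype(np.float32)))/1e4
        box=box[np.argsort(box@h)]
        tip=box[2:].mean(0); b=box[:2].mean(0); hh=(tip-b)/np.linalg.norm(tip-b)
        print(n,'tip',tip.round(4),'ang',round(np.arctan2(hh[0],-hh[1]),4),'len(orange)',np.linalg.norm(tip-b).round(4),'wid',np.linalg.norm(box[3]-box[2]).round(4))
    st=read_state(); print('tcp',st['eef_pos'].round(4),'F',st['force'].round(2))
E
python3 -c "
from wed import *
wedge(); grab('side','d3.png')"
```

```text
side tip [0.5715 0.1381] ang -0.1531 len(orange) 0.1355 wid 0.0496
tcp [0.6    0.2972 0.0071] F [ 0.19  0.14 -0.31]
```

View pics/d3.png

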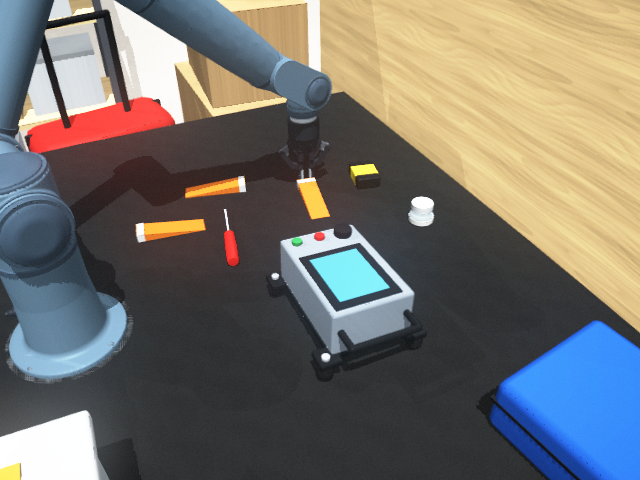

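The side view shows contact, with the thin end about 6 mm further on. Next I push along the heading with a sideways component, to shift the wedge's line onto the foot.

Request:
jog_arm(
  motion="-0.3 0.05 0 0 0 0; -0.6 0.1 0 0 0 0; -0.9 0.15 0 0 0 0; -1.2 0.2 0 0 0 0; -1.5 0.25 0 0 0 0; -1.8 0.3 0 0 0 0; -2.1 0.33 0 0 0 0; -2.4 0.36 0 0 0 0",
)

```text
time: 4.0
eef_pos: [0.599, 0.2239, 0.007]
tool_rot: [0.762, 0.647, 0.002, 0.001]
force: [0.2, 1.6, 1.0]
finger_gap: 0.146
```

```bash
python3 -c "
from wed import *
wedge(); d=grab('side');s=grab('scene','s4.png')
cv2.imwrite('pics/d4.png',cv2.resize(d['frame'][130:290,240:440,::-1],None,fx=4,fy=3.75,interpolation=cv2.INTER_CUBIC))"
```

```text
side tip [0.5735 0.0896] ang -0.1704 len(orange) 0.1139 wid 0.0496
tcp [0.5988 0.2233 0.0068] F [ 0.06 -0.26 -0.3 ]
```

View pics/d4.png

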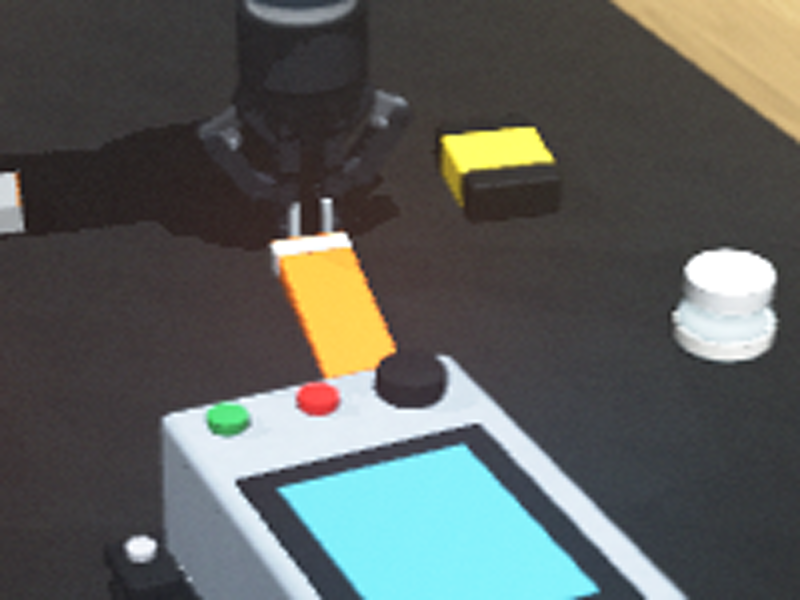

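View pics/s4.png

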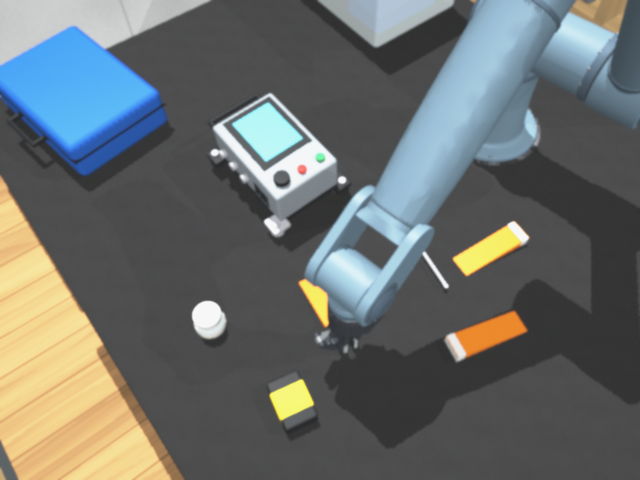

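Request:
jog_arm(
  motion="-0.3 0.04 0 0 0 0; -0.6 0.08 0 0 0 0; -0.9 0.12 0 0 0 0; -1.2 0.16 0 0 0 0; -1.5 0.2 0 0 0 0; -1.8 0.24 0 0 0 0; -2.1 0.27 0 0 0 0; -2.4 0.3 0 0 0 0",
)

```text
time: 5.0
eef_pos: [0.5961, 0.151, 0.0067]
tool_rot: [0.762, 0.647, 0.002, 0.0]
force: [0.6, 1.2, -0.2]
finger_gap: 0.139
```

```bash
python3 -c "
from wed import *
d=grab('side');s=grab('scene')
cv2.imwrite('pics/d5.png',cv2.resize(d['frame'][130:290,240:440,::-1],None,fx=4,fy=3.75,interpolation=cv2.INTER_CUBIC))
cv2.imwrite('pics/s5.png',cv2.resize(s['frame'][190:310,230:370,::-1],None,fx=5,fy=5,interpolation=cv2.INTER_CUBIC))
grab('wrist','w5.png')"
```

```text
(no output)
```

View pics/d5.png

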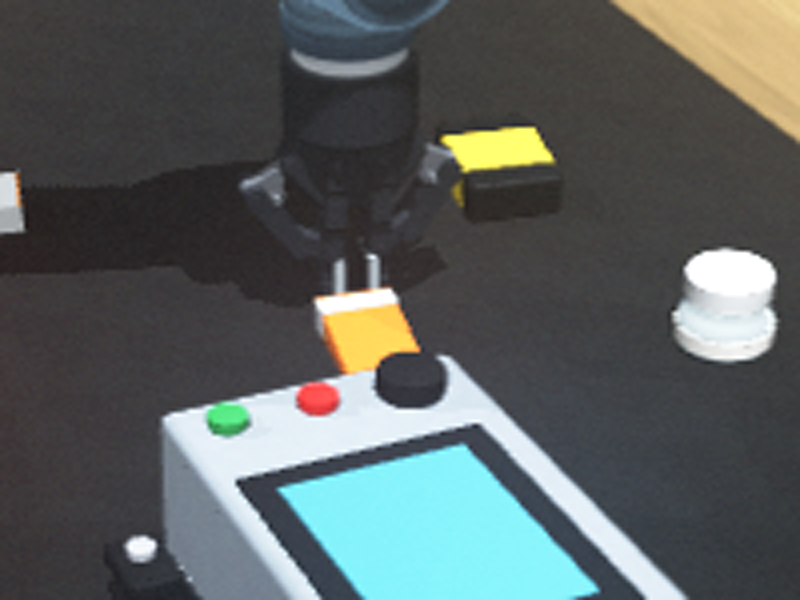

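View pics/s5.png

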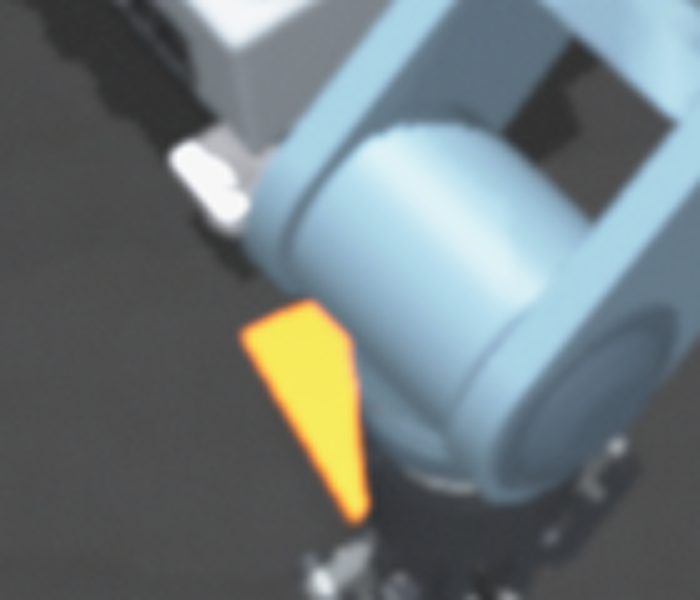

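View pics/w5.png

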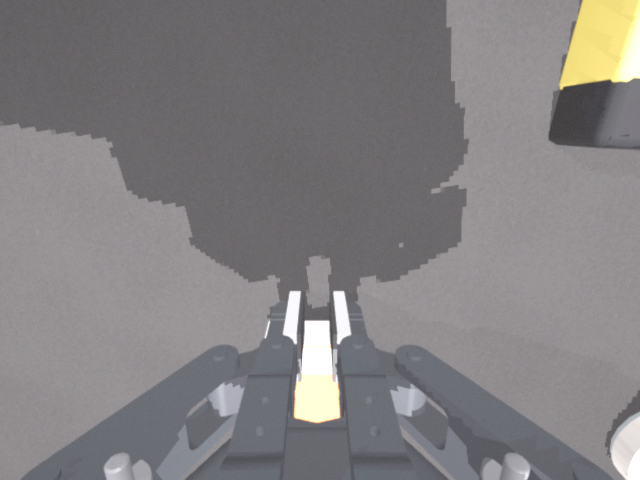

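```bash
cat > e.py <<'E'
from wed import *
E
python3 - <<'E'
from m import *
s=grab('scene');d=grab('side')
S=lambda u,v,z:ray(s,[[u/5+230,v/5+190]],z)[0]
D=lambda u,v,z:ray(d,[[u/4+240,v/3.75+130]],z)[0]
print('thin +x corner',S(240,333,.0012).round(4),'thin edge other',S(310,302,.0012).round(4),'edge far',S(355,522,.0155).round(4))
print('back top',D(315,300,.02).round(4),D(397,288,.02).round(4), 'TCP',read_state()['eef_pos'])
print('bare ear corners now',S(170,157,.033).round(4))
E
```

```text
thin +x corner [ 0.5913 -0.0097  0.0012] thin edge other [ 0.5605 -0.0041  0.0012] edge far [0.6087 0.0933 0.0155]
back top [0.5702 0.1435 0.02  ] [0.6187 0.1352 0.02  ] TCP [0.59597345 0.15169743 0.00657495]
bare ear corners now [ 0.5747 -0.0782  0.033 ]
```

The wedge's axis now passes about 1 mm from the foot. Its tip is at (0.570, -0.006), its heading 0.170 rad, and its back 12 mm ahead of the TCP. The foot should end at own x of about +11, so about 116 mm of travel remain. I continue straight along the heading, slower.

Request:
jog_arm(
  motion="-0.2 0 0 0 0 0; -0.4 0 0 0 0 0; -0.6 0 0 0 0 0; -0.8 0 0 0 0 0; -1 0 0 0 0 0; -1.2 0 0 0 0 0; -1.4 0 0 0 0 0; -1.6 0 0 0 0 0",
)

```text
time: 6.05
eef_pos: [0.5882, 0.1039, 0.0066]
tool_rot: [0.762, 0.647, 0.002, 0.0]
force: [0.4, 6.0, 0.5]
finger_gap: 0.139
```

Request:
jog_arm(
  motion="-0.1 0 0 0 0 0; -0.2 0 0 0 0 0; -0.3 0 0 0 0 0; -0.4 0 0 0 0 0; -0.5 0 0 0 0 0; -0.6 0 0 0 0 0; -0.7 0 0 0 0 0; -0.8 0 0 0 0 0",
)

```text
time: 6.85
eef_pos: [0.5845, 0.0815, 0.0066]
tool_rot: [0.763, 0.647, 0.003, -0.0]
force: [0.9, 8.4, 0.8]
finger_gap: 0.143
```

```bash
python3 -c "
from wed import *
d=grab('side');s=grab('scene')
cv2.imwrite('pics/d6.png',cv2.resize(d['frame'][130:370,240:440,::-1],None,fx=3,fy=2.5,interpolation=cv2.INTER_CUBIC))
cv2.imwrite('pics/s6.png',cv2.resize(s['frame'][130:310,190:370,::-1],None,fx=3.3,fy=3.3,interpolation=cv2.INTER_CUBIC))
print(read_state()['eef_pos'],read_state()['force'])"
```

```text
[0.58433145 0.08078516 0.00659437] [0.18756779 4.38251721 0.55170487]
```

View pics/d6.png

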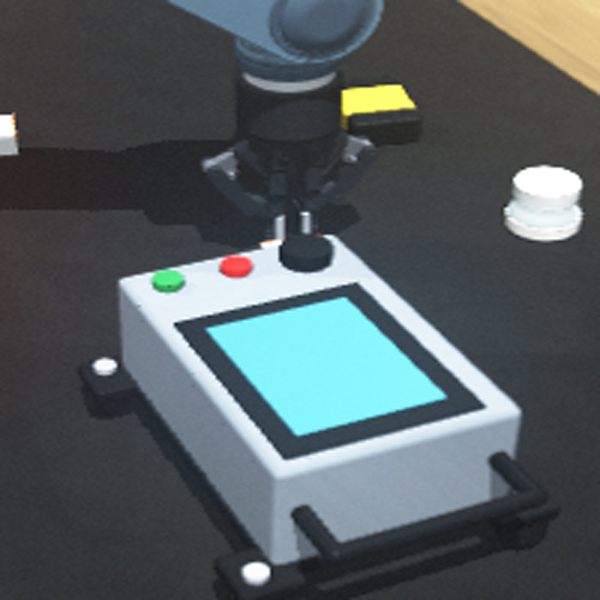

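View pics/s6.png

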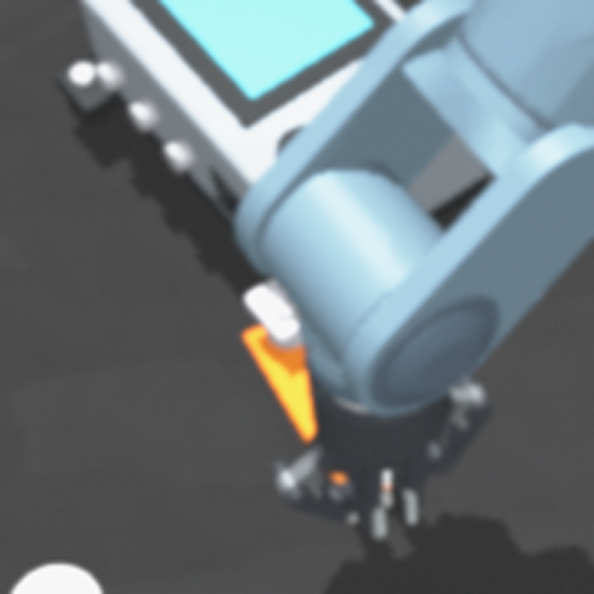

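The scene view shows the wedge's thin end passing under the bare ear at about (271,222). The ear has risen, and the force of 6–8 N is as expected. I keep going in smaller steps, watching the force.

Request:
jog_arm(
  motion="-0.1 0 0 0 0 0; -0.2 0 0 0 0 0; -0.3 0 0 0 0 0; -0.4 0 0 0 0 0; -0.5 0 0 0 0 0; -0.6 0 0 0 0 0; -0.7 0 0 0 0 0; -0.8 0 0 0 0 0",
)

```text
time: 7.75
eef_pos: [0.5806, 0.0583, 0.0066]
tool_rot: [0.763, 0.647, 0.003, -0.001]
force: [1.0, 8.7, 0.4]
finger_gap: 0.139
```

Request:
jog_arm(
  motion="-0.05 0 0 0 0 0; -0.1 0 0 0 0 0; -0.15 0 0 0 0 0; -0.2 0 0 0 0 0",
)

```text
time: 8.15
eef_pos: [0.5797, 0.0535, 0.0066]
tool_rot: [0.763, 0.647, 0.004, -0.001]
force: [1.3, 7.1, -0.4]
finger_gap: 0.136
```

```bash
cat > feat.py <<'E'
from m import *
# track features in side view relative to initial side0.png
def feats(tag):
    d=grab('side'); g=cv2.cvtColor(d['frame'],cv2.COLOR_RGB2GRAY)
    g0=cv2.cvtColor(cv2.imread('pics/d1.png'),cv2.COLOR_BGR2GRAY)
    p0=np.array([[275,277],[325,358],[297,242],[320,236],[409,318],[387,283],[348,340],[282,240],[332,348]],np.float32).reshape(-1,1,2)
    p,st,e=cv2.calcOpticalFlowPyrLK(g0,g,p0,None,winSize=(13,13),maxLevel=2)
    for a,b,n in zip(p0.reshape(-1,2),p.reshape(-1,2),['leftscrew','farscrew','green','red','handR','screencorner','handL','bodycornerL','bodyfar']): print(n,a,(b-a).round(2))
    cv2.imwrite('pics/d%s.png'%tag,cv2.resize(d['frame'][190:390,240:440,::-1],None,fx=3,fy=3,interpolation=cv2.INTER_CUBIC))
    s=grab('scene'); cv2.imwrite('pics/s%s.png'%tag,cv2.resize(s['frame'][130:310,190:370,::-1],None,fx=3.3,fy=3.3,interpolation=cv2.INTER_CUBIC))
    st=read_state();print(st['eef_pos'].round(4),st['force'].round(2))
    # expected flow when level: none of translation
E
python3 -c "
from feat import *
feats('7')"
```

```text
leftscrew [275. 277.] [-0.73  0.69]
farscrew [325. 358.] [-0.76  3.87]
green [297. 242.] [-2.21  1.18]
red [320. 236.] [-2.04  0.25]
handR [409. 318.] [-0.65  2.51]
screencorner [387. 283.] [-1.08  3.02]
handL [348. 340.] [-1.38  5.4 ]
bodycornerL [282. 240.] [-2.7   1.44]
bodyfar [332. 348.] [-0.85  3.66]
[0.5796 0.0532 0.0066] [2.19 6.46 0.25]
```

```bash
cat > fit.py <<'E'
from m import *
from scipy.optimize import least_squares
# own-frame contact points: short foot world ~ (0.5595,-0.0575)
yaw=0.015; Rz=np.array([[np.cos(yaw),-np.sin(yaw),0],[np.sin(yaw),np.cos(yaw),0],[0,0,1]])
org=np.array([0.5595,-0.0575,0])-Rz@[.085,.115,0]
left=org+Rz@[-.085,.115,0]; right=org+Rz@[.085,-.115,0]
ax=(right-left)/np.linalg.norm(right-left)
# rotation raising short foot: sign chosen so short goes up
sh=np.array([.5595,-.0575,0]); 
if np.cross(ax,sh-left)[2]<0: ax=-ax
def rig(P,th,tx,ty,dyaw):
    R,_=cv2.Rodrigues(ax*th); Q=(R@(P-left).T).T+left
    Ry,_=cv2.Rodrigues(np.array([0,0,dyaw])); return (Ry@(Q-org).T).T+org+[tx,ty,0]
def fit(tag=None):
    d=grab('side'); g=cv2.cvtColor(d['frame'],cv2.COLOR_RGB2GRAY)
    g0=cv2.cvtColor(cv2.imread('pics/d1.png'),cv2.COLOR_BGR2GRAY)
    p0=np.array([[275,277],[325,358],[297,242],[320,236],[387,283],[282,240],[341,304],[307,262]],np.float32)
    own=[(.042),(.042),.132,.132,.130,.128,.130,.130]
    p,st,e=cv2.calcOpticalFlowPyrLK(g0,g,p0.reshape(-1,1,2),None,winSize=(13,13),maxLevel=2); p=p.reshape(-1,2)
    P=[]
    for q,h in zip(p0,own):
        z=h
        for _ in range(6):
            X=ray(d,[q],z)[0]; dist=np.cross(ax,X-left)[2]; z=h-0.065*dist
        P.append(X)
    P=np.array(P)
    if tag=='model': print(P.round(3))
    f=lambda x:(proj(d,rig(P,*x))-p).ravel()
    r=least_squares(f,[0.03,0,0,0],loss='soft_l1',x_scale=[.01,.002,.002,.01])
    print('raised',r.x[0].round(4),'remaining',(0.065-r.x[0]).round(4),'t(mm)',(r.x[1:3]*1e3).round(1),'dyaw',r.x[3].round(4),'res',np.abs(f(r.x)).reshape(-1,2).max(1).round(2))
    st=read_state();print(st['time'],st['eef_pos'].round(4),st['force'].round(2))
    if tag: cv2.imwrite('pics/d%s.png'%tag,cv2.resize(d['frame'][190:390,240:440,::-1],None,fx=3,fy=3,interpolation=cv2.INTER_CUBIC))
E
python3 -c "
from fit import *
print(org,ax); fit('model')"
```

```text
[ 0.4762345  -0.17376201  0.        ] [ 0.60638638 -0.79517014  0.        ]
[[ 0.389 -0.058  0.042]
 [ 0.39  -0.287  0.051]
 [ 0.429 -0.083  0.131]
 [ 0.475 -0.081  0.128]
 [ 0.521 -0.248  0.131]
 [ 0.408 -0.061  0.127]
 [ 0.428 -0.265  0.136]
 [ 0.423 -0.143  0.132]]
raised 0.0551 remaining 0.0099 t(mm) [0.2 0.9] dyaw 0.0015 res [0.24 0.09 0.39 0.33 0.76 0.58 0.09 0.18]
8.3 [0.5796 0.0532 0.0066] [0.66 5.53 0.34]
```

View pics/d7.png

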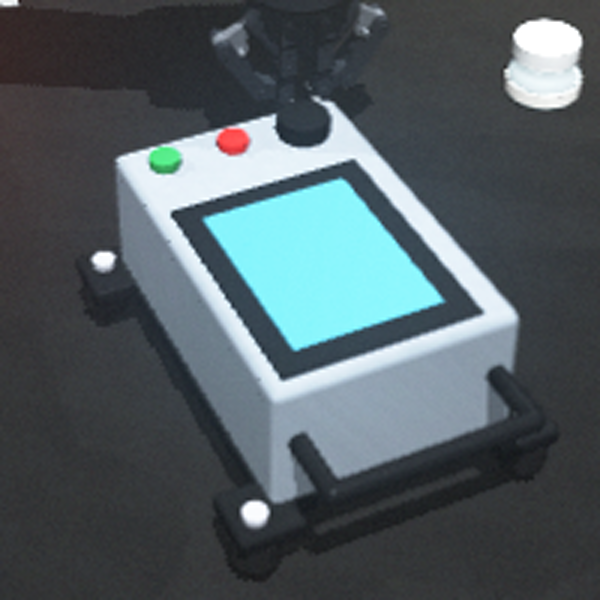

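View pics/s7.png

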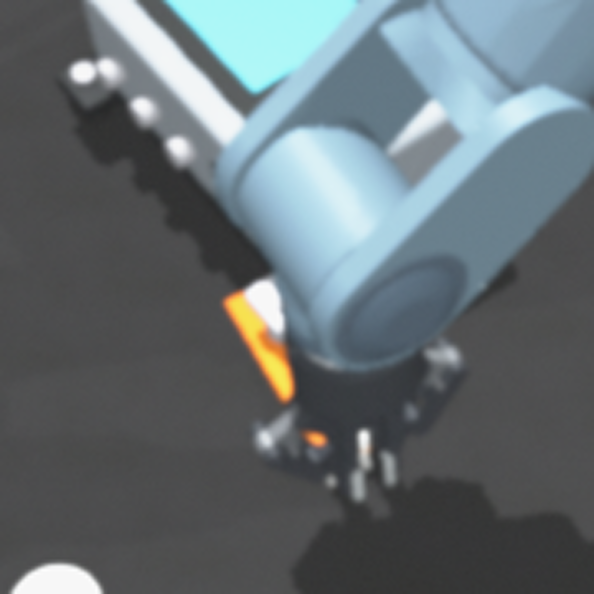

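The side-view fit works: about 0.010 rad of lean remains, which is about 11 mm of travel. The TCP geometry says about 13 mm. The analyser has moved less than 1 mm. I go on in small steps.

Request:
jog_arm(
  motion="-0.05 0 0 0 0 0; -0.1 0 0 0 0 0; -0.15 0 0 0 0 0; -0.2 0 0 0 0 0; -0.25 0 0 0 0 0",
)

```text
time: 8.8
eef_pos: [0.5785, 0.0469, 0.0066]
tool_rot: [0.763, 0.646, 0.005, -0.002]
force: [1.5, 8.0, 1.7]
finger_gap: 0.138
```

Request:
jog_arm(
  motion="-0.05 0 0 0 0 0; -0.1 0 0 0 0 0",
)

```text
time: 9.0
eef_pos: [0.5781, 0.0451, 0.0067]
tool_rot: [0.763, 0.646, 0.006, -0.003]
force: [1.7, 8.3, 1.3]
finger_gap: 0.139
```

```bash
python3 -c "
from fit import *
fit()"
```

```text
raised 0.0625 remaining 0.0025 t(mm) [0.3 1. ] dyaw 0.001 res [0.26 0.1  0.42 0.34 0.8  0.51 0.05 0.19]
9.05 [0.578  0.0448 0.0067] [0.95 6.52 0.95]
```

Request:
jog_arm(
  motion="-0.03 0 0 0 0 0; -0.06 0 0 0 0 0",
)

```text
time: 9.25
eef_pos: [0.5778, 0.0441, 0.0067]
tool_rot: [0.763, 0.646, 0.007, -0.003]
force: [2.3, 6.7, 0.8]
finger_gap: 0.139
```

Request:
jog_arm(
  motion="-0.03 0 0 0 0 0; -0.06 0 0 0 0 0",
)

```text
time: 9.45
eef_pos: [0.5776, 0.0434, 0.0067]
tool_rot: [0.763, 0.646, 0.008, -0.004]
force: [1.6, 8.9, -0.1]
finger_gap: 0.14
```

```bash
python3 -c "
from fit import *
fit()"
```

```text
raised 0.0648 remaining 0.0002 t(mm) [0.3 1.1] dyaw 0.0006 res [0.27 0.12 0.42 0.33 0.8  0.51 0.14 0.19]
9.5 [0.5776 0.0432 0.0067] [1.59 6.99 0.81]
```

Request:
jog_arm(
  motion="-0.04 0 0 0 0 0; -0.08 0 0 0 0 0",
)

```text
time: 9.7
eef_pos: [0.5774, 0.042, 0.0068]
tool_rot: [0.764, 0.646, 0.009, -0.004]
force: [1.1, 7.8, 0.5]
finger_gap: 0.135
```

Request:
jog_arm(
  motion="-0.04 0 0 0 0 0; -0.08 0 0 0 0 0",
)

```text
time: 9.9
eef_pos: [0.5771, 0.0408, 0.0068]
tool_rot: [0.764, 0.646, 0.01, -0.005]
force: [1.9, 7.8, 0.7]
finger_gap: 0.143
```

```bash
python3 -c "
from fit import *
fit()"
```

```text
raised 0.0676 remaining -0.0026 t(mm) [0.4 1.1] dyaw 0.0012 res [0.27 0.16 0.41 0.37 0.83 0.51 0.07 0.2 ]
9.95 [0.577  0.0405 0.0068] [1.34 6.14 0.17]
```

Request:
jog_arm(
  motion="-0.04 0 0 0 0 0; -0.08 0 0 0 0 0",
)

```text
time: 10.15
eef_pos: [0.5768, 0.0396, 0.0068]
tool_rot: [0.764, 0.645, 0.011, -0.006]
force: [1.5, 9.8, 1.2]
finger_gap: 0.142
```

```bash
python3 -c "
from fit import *
fit()"
```

```text
raised 0.0684 remaining -0.0034 t(mm) [0.4 1.1] dyaw 0.0011 res [0.28 0.15 0.43 0.38 0.89 0.53 0.05 0.23]
10.2 [0.5768 0.0394 0.0068] [1.67 7.86 0.22]
```

Request:
jog_arm(
  motion="-0.04 0 0 0 0 0; -0.08 0 0 0 0 0",
)

```text
time: 10.4
eef_pos: [0.5766, 0.0387, 0.0069]
tool_rot: [0.764, 0.645, 0.012, -0.007]
force: [2.2, 11.9, 0.7]
finger_gap: 0.139
```

```bash
python3 -c "
from fit import *
fit('9')"
```

```text
raised 0.0685 remaining -0.0035 t(mm) [0.4 1.1] dyaw 0.0012 res [0.27 0.15 0.42 0.38 0.87 0.55 0.07 0.2 ]
10.45 [0.5766 0.0386 0.0069] [3.09 9.46 0.05]
```

View pics/d9.png

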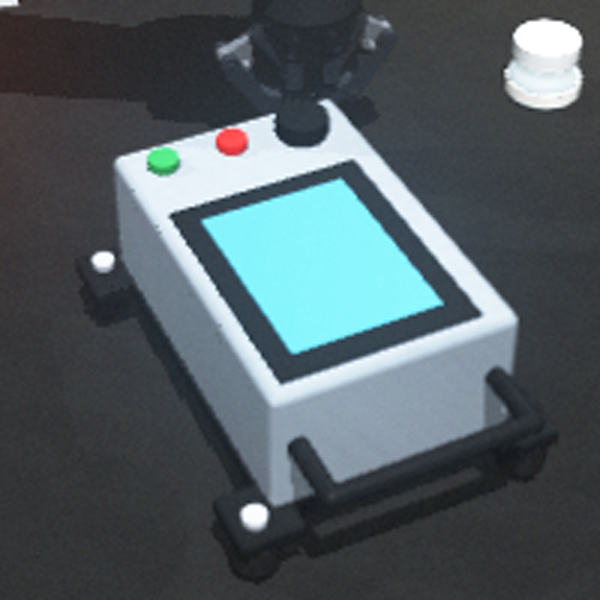

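Lean has plateaued at about level (0.0684, then 0.0685 rad raised) and the push has risen from 8 to 11.9 N, so all feet are starting to bear. I add one more tiny step for margin.

Request:
jog_arm(
  motion="-0.04 0 0 0 0 0; -0.07 0 0 0 0 0",
)

```text
time: 10.65
eef_pos: [0.5765, 0.0383, 0.0069]
tool_rot: [0.764, 0.645, 0.014, -0.008]
force: [2.5, 12.5, 1.4]
finger_gap: 0.137
```

```bash
python3 -c "
from fit import *
fit()"
```

```text
raised 0.0687 remaining -0.0037 t(mm) [0.4 1.1] dyaw 0.0012 res [0.27 0.16 0.43 0.39 0.83 0.56 0.08 0.2 ]
10.7 [0.5765 0.0382 0.0069] [ 3.07 10.72 -0.05]
```

The push force is now 12.5 N, inside the 11–14 N band for all feet bearing. I retreat straight back, then up.

Request:
jog_arm(
  motion="0.1 0 0 0 0 0; 0.3 0 -0.02 0 0 0; 0.6 0 -0.1 0 0 0; 1 0 -0.2 0 0 0; 1.5 0 -0.3 0 0 0; 2 0 -0.5 0 0 0; 2.3 0 -1 0 0 0; 2.5 0 -2 0 0 0",
)

```text
time: 11.5
eef_pos: [0.5868, 0.1118, 0.0685]
tool_rot: [0.764, 0.645, 0.012, -0.009]
force: [0.9, -0.6, 0.4]
finger_gap: 0.141
```

Request:
jog_arm(
  motion="1 0 -1 0 0 0; 2 0 -2 0 0 0; 3 0 -3 0 0 0; 4 0 -4 0 0 0; 5 0 -4.5 0 0 0; 6 0 -5 0 0 0; 6 0 -5 0 0 0; 6 0 -5 0 0 0",
)

```text
time: 12.3
eef_pos: [0.6159, 0.2856, 0.2249]
tool_rot: [0.763, 0.646, 0.012, -0.009]
force: [0.5, -0.4, -0.2]
finger_gap: 0.142
```

```bash
python3 -c "
from fit import *
fit('10')
s=grab('scene','s10.png'); cv2.imwrite('pics/s10c.png',cv2.resize(s['frame'][130:290,200:370,::-1],None,fx=4,fy=3.75,interpolation=cv2.INTER_CUBIC))
"
```

```text
raised 0.067 remaining -0.002 t(mm) [0.4 0.9] dyaw 0.0002 res [0.2  0.15 0.26 0.32 0.58 0.19 0.05 0.2 ]
12.35 [0.6155 0.2847 0.2238] [ 0.27  0.26 -0.04]
```

View pics/s10c.png

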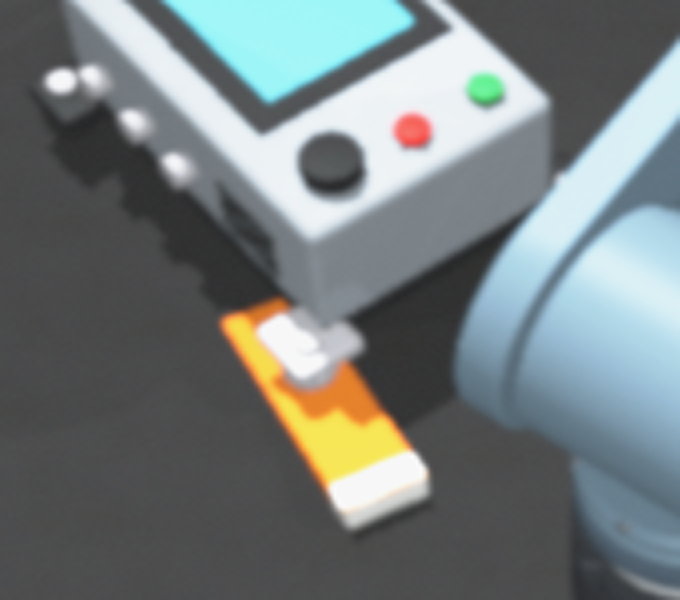

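View pics/d10.png

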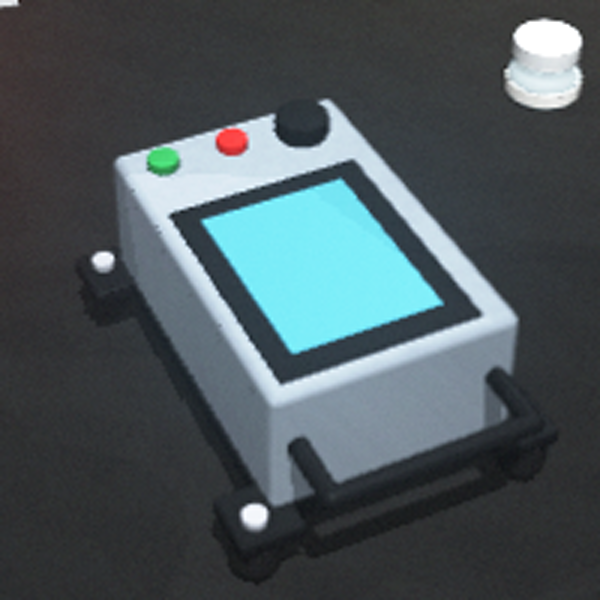

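```bash
python3 -c "
from fit import *
s=grab('scene');d=grab('side')
S=lambda u,v,z:ray(s,[[u/4+200,v/3.75+130]],z)[0].round(4)
print('back bottom',S(352,530,0),S(429,492,0),'thin',S(220,322,.0012))
a=cv2.imread('pics/d9.png',0);b=cv2.imread('pics/d10.png',0)
p0=(np.array([[275,277],[325,358],[297,242],[320,236],[387,283],[282,240],[341,304],[307,262],[348,340],[409,318]],np.float32)-[240,190])*3+1
p,_,_=cv2.calcOpticalFlowPyrLK(a,b,p0.astype(np.float32).reshape(-1,1,2),None,winSize=(31,31),maxLevel=2)
print(((p.reshape(-1,2)-p0)/3).round(2).tolist())
fit(); fit()
"
```

```text
back bottom [0.5948 0.0296 0.    ] [0.5507 0.0347 0.    ] thin [ 0.5723 -0.1208  0.0012]
[[0.02, -0.03], [-0.0, 0.08], [0.35, -0.11], [0.21, -0.06], [-0.14, -0.24], [0.48, 0.05], [0.04, -0.16], [0.1, -0.06], [-3.13, -4.74], [-0.25, -0.3]]
raised 0.0669 remaining -0.0019 t(mm) [0.4 0.9] dyaw 0.0002 res [0.2  0.15 0.26 0.33 0.57 0.19 0.05 0.2 ]
12.55 [0.6157 0.2838 0.223 ] [-0.14 -0.06 -0.17]
raised 0.0669 remaining -0.0019 t(mm) [0.4 0.9] dyaw 0.0003 res [0.2  0.16 0.26 0.33 0.57 0.19 0.05 0.19]
12.6 [0.6157 0.2839 0.2231] [0.66 0.11 0.53]
```

After release the wedge lies flat under the bare foot and has not moved back. The far ear screw moved less than 0.1 px, so foot_far stayed down, and the lean is about 0.002 rad. I now hand the job in.

```bash
python3 -c "
from m import *
print(read_state()['dq'].round(3)); print(manip.close_job())"
```

```text
[ 0.002 -0.001 -0.005 -0.    -0.001  0.001]
the job is handed in; nothing more can be done
None
```

I pushed the farthest orange wedge, thin end first, under the bare foot until my checks showed the analyser level. I then backed the arm clear and handed the job in at about 12.6 s. The fingertips were nearly shut and flat against the wedge's thick end throughout.

**Last checks:**
- **Lean:** about 0.002 rad by the side-view fit, with a fit uncertainty of about 0.003 rad; the limit is 0.012.
- **Analyser position:** it moved about 1 mm.
- **Push force:** it rose from about 8 N to 12.5 N while the lean stopped changing. That is inside the 11–14 N band given for all feet bearing.
- **foot_far:** it stayed down after the arm let go; its ear screw shifted less than 0.1 pixel.
- **Bystanders:** the jar, battery and screwdriver were never touched. I saw nothing amiss in the pictures, but I did not measure them again at the end.

**What disagreed or could not be checked:**
- **Foot position on the wedge:** the arm's position put the foot at about own x +9 mm, while the camera put it at +12 to +14 mm. Both fit the stated stopping range.
- **Lean on release:** the fitted lean shifted by about 0.0015 rad when the arm let go, which I put down to the feet relaxing.
- **Foot loads:** I could not measure the load on each foot directly, so "all feet bear" rests on the force rise and the lean levelling off.

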